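# Stop the bottle crate rocking with a wedge

## Robot

A 6-joint arm with a two-finger parallel gripper is mounted at the origin on the work surface. World frame = base frame: x ahead of the robot, y to its left, z up, the work surface at z = 0. Lengths are in m, angles in rad, forces in N, time in s.
With the tool pointing down it reaches from about 0.375 to 0.75 m from the base axis. Payload 9 kg.
Tool frame: the origin (TCP) lies midway between the tips of the shut fingers; the grasp point (between the pads) lies 19 mm behind it; x points along the fingers, y is the direction in which the jaws open and shut, and the axes are right-handed (so a half turn about x gives the same grasp; the last joint's range is limited). The gripper opens to 85 mm and grips with 20 to 120 N. Pads are 22 mm wide; open, the fingers measure 114 mm over their backs; the gripper's body (76 mm by 85 mm) begins 54 mm behind the grasp point. The pads swing forward as they close: fully open they stand 13 mm farther back than shut.
Start: joints at [1.094, 0.104, 0.097, 1.564, 0, 1.353], TCP at [0.154, 0.58, 0.231] pointing down, gripper open.
Joint ranges: [-2.99, 2.99], [-0.84, 1.86], [-1.1, 1.16], [-1.84, 2.11], [-1.51, 1.56], [-3.14, 3.14]. Speed limits (rad/s): [2.22, 2.22, 2.57, 3.14, 3.14, 3.14].

## Interface

Orientations are given as a unit quaternion [x, y, z, w].
In Python, from plant import move_to, line_to, set_joints, gripper_to, hold, inverse_kinematics, read_state, grab_frame, camera_info, IKError, close_job gives the robot as it stands. Calls block until the motion is done:
- move_to(position, orientation): joint-space move of the TCP to a pose.
- line_to(position, rotation=None, velocity=0.15, max_force=None): straight line of the TCP; rotation=None keeps the orientation; velocity is the mean speed in m/s. With max_force (N) it stops when the force on the tool has changed by that much, and returns True; else False.
- set_joints(angles): joint-space move.
- gripper_to(opening, squeeze=None): finger opening in m; squeeze is the grip in N (None keeps the last); returns when the fingers have stopped.
- hold(seconds).
- inverse_kinematics(position, orientation): joint angles nearest the present ones, or None.
- read_state(): the state.
- grab_frame(name): name is "scene" or "top" or "wrist"; returns the picture (480x640x3 uint8, red, green, blue); there is no depth.
- camera_info(name): a dict with "K" (3x3 intrinsics, pixels), "pose" (4x4, takes a point from camera to world coordinates). Camera axes: x right, y down, z forward; pixel columns grow to the right and rows downward; lengths in m; the calibration is good to about 2 mm. The wrist camera is an equidistant fisheye: a pixel r from the principal point sees the ray r / f radians off the axis. A picture is of the moment at which its call begins: read the wrist's pose just before it. camera_info takes no time and is no camera call; for the wrist camera it gives the pose at the moment of the call.
A pose or a line that the arm cannot do raises IKError and nothing moves.
- close_job(): hands the job in, once; it reports no verdict.
The state is a dict: "time": time; "q": joint angles; "dq": joint speeds; "joint_efforts": joint torques, N m; "tcp_pos": TCP position; "eef_rot": TCP orientation; "force": force on the tool from outside, world axes, zero at the start; "moment": the same for the moment, N m; "opening": finger opening in m.
Only numpy, scipy, OpenCV 4.12 (cv2) and the standard library are available. Lean on these libraries where they do the work, as an engineer would, in place of code of your own. Each camera call takes 0.05 s, during which the arm holds its last target. There are 200 camera calls.

## Task

The crate of bottles on the tasting table rocks because its steel front foot is too short: with your fingertips, push the wooden wedge along the table, thin end first, under that foot until it is snug and the crate no longer rocks, without levering the crate up or shoving it along. Then check by touch: press down firmly on the crate's front ledge in the middle behind the foot, and if it still rocks push the wedge further and press again, so that your last press finds it steady; leave the wedge in place and the crate standing level. Do not pick up or tip the wedge or the crate, and leave the bottle, tumbler and corkscrew alone.

Things in the scene. Friction and masses are not known exactly. Their poses are not given: they have to be found in the camera images.
- crate: Open wooden crate with six bottles, about 4.5 kg, loose, 260 deep (its x), 240 wide (its y), rim 90 mm high, bottle tops 227 (none before x = -9 mm). Origin: centre of that outline at table level, z up. FRONT is -x: a low wooden ledge runs across it there. Underside 40 mm up; it stands level on bearers across its middle and back; at the front only a short steel foot that misses the table
- front_ledge (a point): Middle of the top face of the crate's front ledge, 52 mm above the table: the place to press. The ledge is 240 wide and 60 deep (crate x -190 to -130 mm; this point x = -160, y = 0), the crate's wall rising 38 mm above it at the back. Unwedged, a slow press of 2 to 4 N tips the front down, 4 to 10 mm here, until the foot meets the table; let go, it tips back level. Wedged, it stays
- foot_ball (a point): Centre of the 24 mm steel ball ending the short foot, at crate x = -205, y = 0 mm, under a flat steel bracket (44 wide, to x = -225 mm, underside 35 mm up) that sticks out of the ledge. The ball's lowest point, 12 mm below this, hangs 6 to 12 mm above the table, different each time; the foot does not give. Its threaded stud and nut stand up through the bracket, to 66 mm at most
- wedge: Light-wood wedge, 0.11 kg, 130 long, 60 wide, 24 high at the upright back falling evenly to 3 mm at the thin end. Origin: centre of underside; x points to the THIN end, back face at x = -65 mm; z up. Starts before the crate, thin end towards it. Slides under 2 N till it meets the foot, then the push climbs past 8 N in a few mm as it wedges; over about 20 N levers the crate up. Stays where left
- wedge_face (a point): Point in the middle of the wedge's sloping top face, 13.5 mm above its underside; x down the slope to the thin end, z square to the slope (upward). The foot's ball touches the slope when its centre is 12 mm above it along this z
- sample_bottle: Bystander: small closed green bottle, 62 diameter, 190 high, beside the crate; origin at centre of underside
- tumbler: Bystander: white tasting cup, 68 diameter at the rim, 85 high; origin at centre of underside
- corkscrew: Bystander: folded corkscrew lying flat, 115 long (its x), 18 high; origin at centre of underside

How it is judged:
By the outcome, as a careful person would: the job done as asked, in the order asked, and still so for the second after the job is handed in, with the robot touching nothing.
It also fails if it takes over 51 s, if anything falls off the work surface, if the arm or the gripper's body presses on something with over 40 N, if the wrist force passes 120 N, or if a joint passes its speed limit or range.

## Working session

There is one attempt and no reset: what is moved stays moved. The work goes in short steps, each a Python script; the robot and the scene stay as the last script left them, time stands still between calls to the robot, and variables do not carry over. Pictures are saved under pics/ and viewed, on a budget of 10 in all, crops included, one or two more only if the job needs it, and the job is handed in when it is done.

```bash
ls; mkdir -p pics; python3 - <<'E'
from plant import *
import cv2
for n in("scene","top"):
    cv2.imwrite(f"pics/{n}.png",grab_frame(n)[:,:,::-1]); c=camera_info(n); print(n,c["K"],c["pose"])
s=read_state();print(s["time"],s["tcp_pos"],s["eef_rot"],s["force"])
E
```

```text
pics
scene [[544.10585696   0.         317.05726071]
 [  0.         544.10585696 233.63553012]
 [  0.           0.           1.        ]] [[-0.82268335  0.35484488 -0.444159    0.97358956]
 [ 0.56848978  0.50883534 -0.64645647  0.54864812]
 [-0.00338797 -0.78432882 -0.62033605  0.57800496]
 [ 0.          0.          0.          1.        ]]
top [[606.74223122   0.         323.99182364]
 [  0.         606.74223122 234.07406689]
 [  0.           0.           1.        ]] [[ 0.01126015 -0.99161446  0.12873995  0.4742781 ]
 [-0.99983665 -0.01298571 -0.01257189  0.03211665]
 [ 0.01413824 -0.12857736 -0.9915987   1.01971288]
 [ 0.          0.          0.          1.        ]]
0.1 [0.15340476 0.57973317 0.23059321] [ 0.09082639  0.70134269 -0.09164616  0.7010492 ] [0.05403025 0.11635451 0.11418722]
```

View pics/top.png

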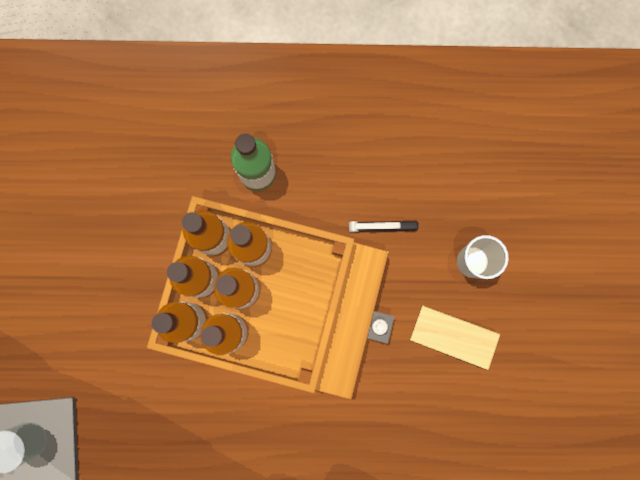

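View pics/scene.png

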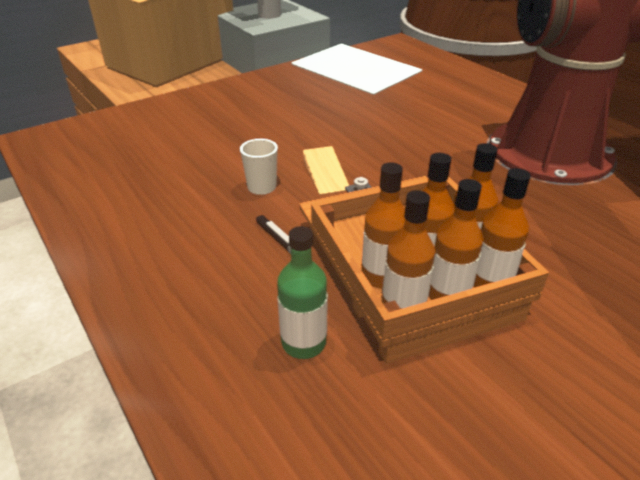

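The top view shows the ledge running from about (387,248) to (353,397), the bracket and stud at about (380,327), and the wedge with corners near (424,307), (499,334), (489,368) and (411,341). The tumbler is at (483,258) and the corkscrew at (384,226). Next I'll enlarge that area.

```bash
python3 - <<'E'
import cv2
a=cv2.imread("pics/top.png")[235:410,300:520]
cv2.imwrite("pics/crop.png",cv2.resize(a,(792,630)[:1]+(630,),interpolation=cv2.INTER_CUBIC)[:600])
E
```

```text
(no output)
```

View pics/crop.png

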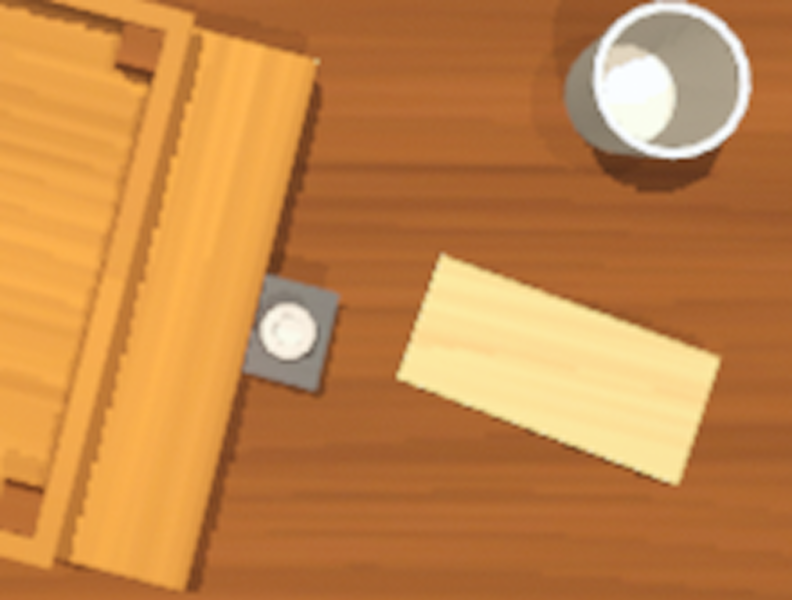

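The crop (3.6x) shows the ledge's front edge from (318,62) to (188,590) and the bracket's outer corners at (340,294) and (318,392). The wedge's thin corners are at (441,254) and (398,380), and its back corners at (720,356) and (678,486).

```bash
cat >h.py <<'E'
import numpy as np
from plant import *
def w(u,v,z,n="top"):
    c=camera_info(n);K=c["K"];P=np.array(c["pose"]);d=P[:3,:3]@np.linalg.solve(K,[u,v,1]);o=P[:3,3]
    return o+d*(z-o[2])/d[2]
cr=lambda x,y,z:w(300+x/3.6-.36,235+y/3.6-.36,z)
E
python3 - <<'E'
from h import *
np.set_printoptions(precision=4,suppress=True)
a,b=cr(318,62,.052),cr(188,590,.052); p,q=cr(340,294,.04),cr(318,392,.04)
t1,t2,b1,b2=cr(441,254,.003),cr(398,380,.003),cr(720,356,.024),cr(678,486,.024)
n=np.linalg.norm
print("ledge",a,b,n(a-b)); e=(a-b)/n(a-b); m=(a+b)/2
print("brk",p,q,n(p-q),(p+q)/2)
print("wedge",t1,t2,b1,b2,n(t1-t2),n(b1-b2),n((t1+t2-b1-b2)[:2])/2)
T=(t1+t2)/2;B=(b1+b2)/2;d=T-B
X=np.array([e[1],-e[0]]); 
if X@(T-B)[:2]<0:X=-X
print("crate +x",X,np.degrees(np.arctan2(X[1],X[0])),"origin from ledge",m[:2]+.19*X,"ball",m[:2]-.015*X,"ball from brk",((p+q)/2)[:2]+.02*X)
print("wedge T",T,"B",B,"yaw",np.degrees(np.arctan2(d[1],d[0])))
Y=np.array([-X[1],X[0]]);ball=m[:2]-.015*X
for k in(T,B):print((k[:2]-ball)@X,(k[:2]-ball)@Y)
print("stud top", cr(288,331,.06),"tumbler",w(486,257,.085), "cork",w(384,226,.01))
E
```

```text
ledge [ 0.5725 -0.0832  0.052 ] [ 0.3427 -0.0264  0.052 ] 0.23672225039375844
brk [ 0.47   -0.0942  0.04  ] [ 0.4269 -0.0842  0.04  ] 0.044224722565516454 [ 0.4485 -0.0892  0.04  ]
wedge [ 0.4888 -0.1459  0.003 ] [ 0.431  -0.1255  0.003 ] [ 0.4441 -0.2681  0.024 ] [ 0.3863 -0.2477  0.024 ] 0.0612821810134247 0.061287452936198625 0.13015486883003197
crate +x [0.2398 0.9708] 76.12603097114678 origin from ledge [0.5031 0.1297] ball [ 0.454  -0.0693] ball from brk [ 0.4533 -0.0698]
wedge T [ 0.4599 -0.1357  0.003 ] B [ 0.4152 -0.2579  0.024 ] yaw 69.93738736669913
-0.06299874752069967 -0.021645436234285498
-0.19239511940979878 -0.007614441184012555
stud top [ 0.4539 -0.0689  0.06  ] tumbler [ 0.5631 -0.2316  0.085 ] cork [ 0.6204 -0.0816  0.01  ]
```

Ball position from the ledge and from the bracket agree within 1 mm, at about (0.454, -0.069). Sizes also match: ledge 237 mm, bracket 44 mm, wedge 130 x 61 mm. The wedge is about 6° off in yaw and 8–22 mm off-line. I'll push its back with two spread fingertips and steer it into line on the way.

```bash
cat >>h.py <<'E'
from scipy.spatial.transform import Rotation as R
TH=np.radians(76.1);BALL=np.array([.4537,-.0695])
X=np.array([np.cos(TH),np.sin(TH)]);Y=np.array([-X[1],X[0]])
def P(x,y,z): return list(BALL+x*X+y*Y)+[z]   # crate-aligned, origin under ball
def Q(deg,s=1):  # tool down, jaws along wedge y for yaw deg
    a=np.radians(deg);y=s*np.array([-np.sin(a),np.cos(a),0]);x=np.array([0,0,-1.])
    return list(R.from_matrix(np.c_[x,y,np.cross(x,y)]).as_quat())
def st(l=""):
    s=read_state();d=np.array(s["tcp_pos"][:2])-BALL
    print(l,"t%.1f"%s["time"],"rel",np.round([d@X,d@Y,s["tcp_pos"][2]],4),"F x,y,z",np.round([s["force"][:2]@X,s["force"][:2]@Y,s["force"][2]],1),"op",round(s["opening"],4),"M",np.round(s["moment"],2))
E
python3 - <<'E'
from h import *
for s in(1,-1):
    print(s,[None if j is None else np.round(j,2) for j in (inverse_kinematics(P(-.225,-.004,.3),Q(70,s)),inverse_kinematics(P(-.085,0,.006),Q(76.1,s)),inverse_kinematics(P(.045,0,.05),Q(76.1,s)))])
E
```

```text
1 [array([-0.89, -0.18, -0.06,  1.7 ,  0.  , -2.11]), array([-0.62, -0.25, -0.65,  1.17,  0.  , -1.95]), array([-0.34, -0.27, -0.59,  1.25,  0.  , -1.67])]
-1 [array([-0.89, -0.18, -0.06,  1.7 ,  0.  ,  1.03]), array([-0.62, -0.25, -0.65,  1.17,  0.  ,  1.19]), array([-0.34, -0.27, -0.59,  1.25,  0.  ,  1.48])]
```

```bash
python3 - <<'E'
from h import *
import cv2
q=read_state();p=list(q["tcp_pos"]);p[2]=.33
gripper_to(.025,30)
move_to(p,q["eef_rot"])
move_to(P(-.220,-.0046,.30),Q(69.9,-1))
line_to(P(-.220,-.0046,.05),velocity=.2)
line_to(P(-.220,-.0046,.006),velocity=.08,max_force=5)
st("down")
print(line_to(P(-.203,-.0064,.006),velocity=.04,max_force=4)); st("contact?")
print(line_to(P(-.145,0,.006),Q(76.1,-1),velocity=.035,max_force=5)); st("pushed")
cv2.imwrite("pics/t2.png",cv2.resize(grab_frame("top")[235:410,300:520,::-1],None,fx=3.4,fy=3.4,interpolation=cv2.INTER_CUBIC))
cv2.imwrite("pics/w2.png",grab_frame("wrist")[:,:,::-1])
E
```

```text
down t6.4 rel [-0.22   -0.0046  0.006 ] F x,y,z [0.1 0.4 0.3] op 0.025 M [ 0.03 -0.02  0.05]
False
contact? t7.0 rel [-0.2029 -0.0065  0.0061] F x,y,z [-0.2  0.7 -0.1] op 0.0251 M [0.01 0.   0.04]
False
pushed t8.8 rel [-0.145  0.     0.006] F x,y,z [ 0.2  0.3 -0. ] op 0.0251 M [ 0.03  0.02 -0.01]
```

View pics/t2.png

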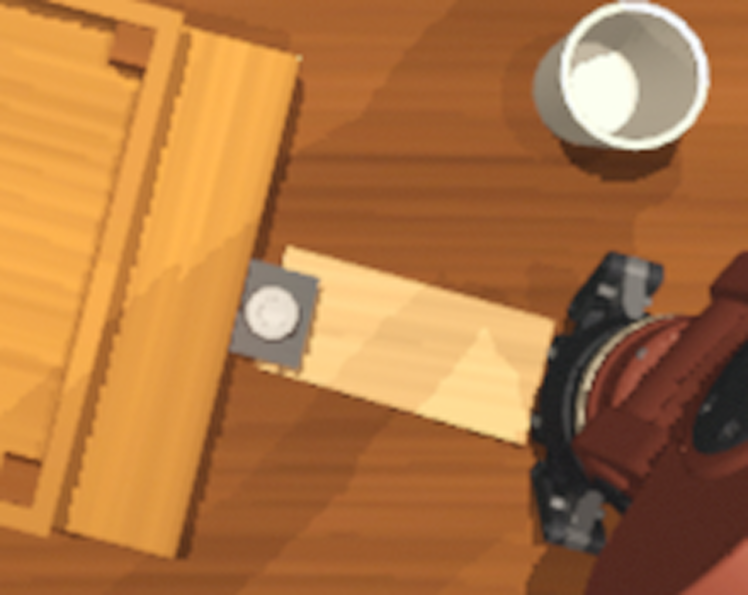

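View pics/w2.png

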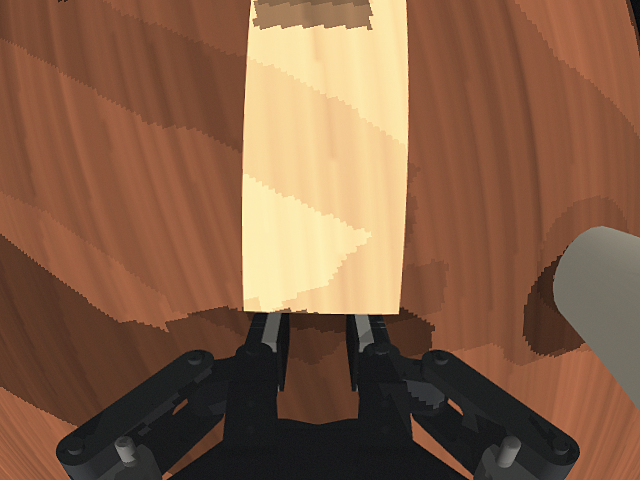

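The wedge is lined up under the bracket (thin end around (272,308), bracket centre around (275,313)), and both fingertips are square on its back. Now I'll push it home under force control.

```bash
python3 - <<'E'
from h import *
import cv2
print(line_to(P(-.07,0,.006),velocity=.016,max_force=10)); st("stop")
hold(.2);st("held")
x=np.array(read_state()["tcp_pos"][:2])-BALL;x=x@X
line_to(P(x-.02,0,.006),velocity=.08)
st("back")
cv2.imwrite("pics/t3.png",cv2.resize(grab_frame("top")[235:410,300:520,::-1],None,fx=3.4,fy=3.4,interpolation=cv2.INTER_CUBIC))
E
```

```text
True
stop t12.0 rel [-0.0912  0.      0.0059] F x,y,z [-0.5 -0.6  0.2] op 0.0249 M [-0.25  0.04  0.02]
held t12.2 rel [-0.0912  0.0002  0.0056] F x,y,z [-2.1 -0.6  0.9] op 0.025 M [-0.26 -0.09  0.  ]
back t12.6 rel [-0.1116  0.0002  0.0059] F x,y,z [-0.2  0.4  0.3] op 0.0248 M [-0.03  0.    0.01]
```

View pics/t3.png

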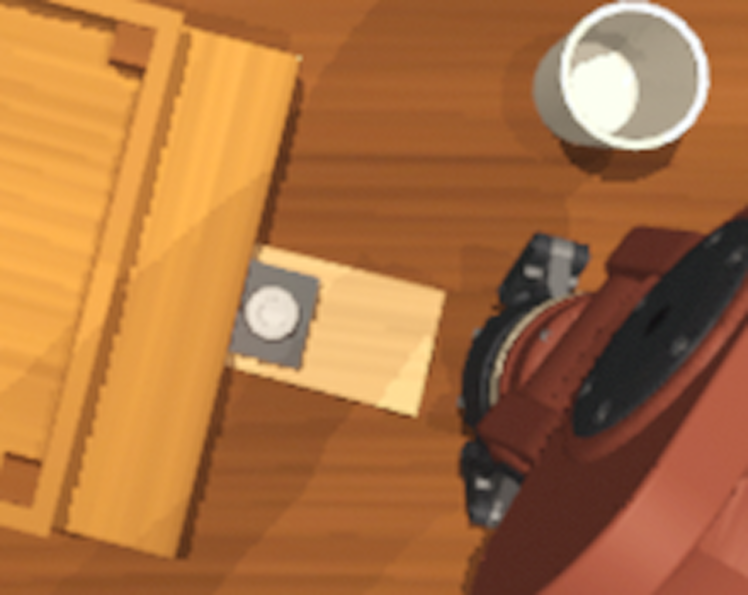

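```bash
cat >>h.py <<'E'
def press(tag):
    line_to(P(.045,0,.056),velocity=.12,max_force=8); hold(.2)
    a=line_to(P(.045,0,.040),velocity=.008,max_force=1.5);st(tag+" touch %s"%a);z0=read_state()["tcp_pos"][2]
    a=line_to(P(.045,0,.038),velocity=.008,max_force=10);st(tag+" firm %s"%a);z1=read_state()["tcp_pos"][2]
    hold(.3);st(tag+" held");z2=read_state()["tcp_pos"][2]
    print("sink mm",round((z0-z1)*1e3,2),round((z0-z2)*1e3,2))
    line_to(P(.045,0,.12),velocity=.12)
E
python3 - <<'E'
from h import *
x=-.1116
line_to(P(x-.01,0,.13),velocity=.25); gripper_to(0,30)
line_to(P(.045,0,.12),Q(76.1,-1),velocity=.2)
st("over"); press("p1"); st("up")
E
```

```text
over t14.6 rel [ 4.45e-02 -1.00e-04  1.20e-01] F x,y,z [ 0.  -0.2  0.7] op 0.0003 M [-0.01  0.01 -0.02]
p1 touch True t16.3 rel [ 0.045 -0.     0.052] F x,y,z [0.1 0.7 5.3] op 0.0001 M [ 0.01  0.09 -0.01]
p1 firm True t16.8 rel [ 0.045 -0.     0.052] F x,y,z [0.2 0.7 5.1] op 0.0001 M [0.14 0.21 0.03]
p1 held t17.1 rel [ 0.045 -0.     0.052] F x,y,z [0.5 1.4 5.1] op 0.0 M [ 0.08  0.15 -0.02]
sink mm 0.02 0.0
up t17.8 rel [0.045  0.0004 0.1193] F x,y,z [ 0.8 -0.3 -0.2] op 0.0 M [-0.03  0.01  0.05]
```

The ledge did not sink: it stayed at 52.0 mm through a short press to about 15 N and 5 N held. The held part was light, so I'll do a firmer, sustained press to confirm.

```bash
python3 - <<'E'
from h import *
import cv2
line_to(P(.045,0,.056),velocity=.12,max_force=8); hold(.2)
for z in np.arange(.0525,.0455,-.0005):
    line_to(P(.045,0,z),velocity=.005); s=read_state()
    print(round(z,4),round(s["tcp_pos"][2]*1e3,2),round(s["force"][2],1))
    if s["force"][2]>13: break
hold(.6);st("held")
line_to(P(.045,0,.13),velocity=.12)
line_to(P(-.16,0,.25),velocity=.25);hold(.3);st("clear")
c=grab_frame("scene")[:,:,::-1];t=grab_frame("top")[235:410,300:520,::-1]
a=cv2.resize(c[120:300,250:450],(400,360),interpolation=cv2.INTER_CUBIC);b=cv2.resize(t,(400,360)[:1]+(318,))
b=cv2.copyMakeBorder(b,0,42,0,0,cv2.BORDER_CONSTANT)
cv2.imwrite("pics/f.png",np.hstack([a,b]))
E
```

```text
0.0525 52.51 0.3
0.052 52.09 0.7
0.0515 52.04 6.1
0.051 52.0 10.4
0.0505 51.91 15.0
held t21.1 rel [ 0.045  -0.0002  0.0519] F x,y,z [ 0.3  6.1 15.9] op -0.0001 M [ 0.33  1.37 -0.  ]
clear t23.3 rel [-1.593e-01  1.000e-04  2.497e-01] F x,y,z [-0.2  0.4  0.4] op -0.0002 M [-0.03 -0.05  0.05]
```

View pics/f.png

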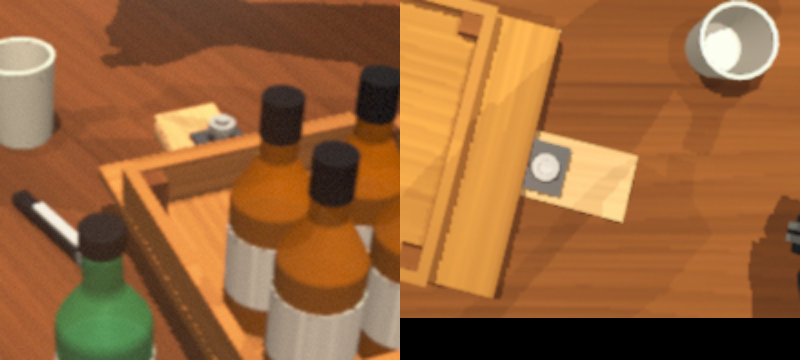

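The last view shows the wedge under the bracket at about (545,165) in the right half of the picture. The crate and the other items haven't moved, and the arm is clear. The ledge moved less than 0.2 mm under 16 N, so I'm handing in.

```bash
python3 -c "
from plant import *
close_job()"
```

```text
the job is handed in; nothing more can be done
```

The wedge is snug under the steel foot, the crate no longer rocks, and I handed the job in at about 23 s of the 51 s allowed.

- **Pushing:** I slid the wedge in with two fingertips on its back face, straightening it by about 6° on the way. I stopped when the force limit tripped at a 10 N rise. By then its thin end was about 50 mm past the ball, where the slope is about 11 mm high, which fits the stated 6–12 mm gap.
- **Checking by touch:** The first press on the middle of the ledge peaked at about 15 N by the stop threshold, but only 5 N was held. It showed no sink, with the ledge at 52.0 mm. I pressed again and held about 16 N for 0.6 s. The ledge gave less than 0.2 mm, against 4–10 mm if it had been unwedged, so no further push was needed.
- **One odd reading:** During that last press the wrist also showed about 6 N sideways. I took this as friction at the fingertip and did not look into it further.
- **Final view:** The wedge is in place and centred under the foot. The crate shows no visible shift, the tumbler and corkscrew look untouched, and the arm is clear. The bottle is only partly in that last picture, but nothing went near it.

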